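Unlock the plate press and press the sealing mat

TASK

Press the sealing mat onto the plate in the hand press: first slide the black lock grip on the press's deck all the way away from the robot and push it firmly, but without forcing it, against its hidden end stop. Then pull the lever by its bar all the way down to its stop, hold it there for a second, ease it slowly back up to the top (take two seconds or more, do not let it spring) and let go, leaving the lock at its stop and the things around undisturbed.

Things in the scene. Friction and masses are not known exactly. Their poses are not given: they have to be found in the camera images.
- press: White hand press, fixed, placed anew each time. Origin on the bench under the deck; x from its front (robot's side) to its back, y left, z up. Deck x -120..120, y -170..140 mm, top z 25 mm. Column and head (x -20..105, y -45..125) rise to z 205 mm over the plate nest. Lever on the outer left side, lock on the deck's right part (y -125 mm).
- lock_grip (a point): Middle of the black lock grip, an upright block 16 mm along the press's x, 30 mm along y, top 15 mm above this point, 58 mm above the bench; its foot (34 x 40 mm) below tops out at z 35 mm. Slides only along press x, 4 N friction, stays where left. Starts at press x -38..-10 mm; its hidden end stop (towards +x) lies anywhere from press x 20 to 36 mm, found only by feel.
- lock_mount (a joint): Yielding of the lock's rubber mounting along press x, in m: 0 at rest, positive when the grip is pushed to +x; 5 N per mm. At the end stop a push of 10 to 25 N (2 to 5 mm), held for a moment (0.2 s), is right; beyond 32 N (6.5 mm) either way it is overstrained. Mere sliding gives about 1 mm. The reading is noisy (about 2 mm).
- lever_grip (a point): Middle of the lever's black round bar, 18 mm thick, 78 mm long, parallel to press y, free at its left end; can be gripped from above, fingers closing along press x. It moves on a circle of radius 140 mm about lever_hinge: from there 140*cos(a) mm towards the press's -x and 140*sin(a) mm up, a = 0.61 - lever.
- lever_hinge (a point): Point on the lever's hinge axis (parallel to the press's y), level with the grip point along that axis: at press x 80, y 181, z 160 mm.
- lever (a joint): Lever angle in rad: 0 up at its rest stop (bar 240 mm above the bench), 1.15 at the lower stop (bar about 88 mm above the bench). A spring pulls it up: about 3 N at the bar at the top, 9 to 10 N at the bottom; let go at the bottom it flies up at over 2.5 rad/s. It must not rise faster than 1.8 rad/s.
- reagent: Amber bottle, radius 30 mm, 140 mm high, origin at the underside; leave alone.
- beaker: Glass beaker, radius 34 mm, 85 mm high, origin at the underside; leave alone.
- tip_box: Pipette tip box 122 x 82 x 57 mm, origin at the underside; leave alone.
- tube_rack: White tube rack 60 x 160 x 45 mm with small tubes, origin at the underside; leave alone.
- vial: Small capped vial, radius 12 mm, 42 mm high, standing on the press's deck, origin at the underside; leave alone.
- spare_plate: Spare microplate 86 x 128 x 16 mm lying on the bench left of the press, origin at the underside; leave alone.
- wash: White plastic bottle, radius 26 mm, 100 mm high, origin at the underside; leave alone.

How it is judged:
On the way, in this order (a step that is already met when the one before it is completed fails the run):
1. the lock grip is pushed home against its end stop with 10 N or more (value of joint lock_mount above 0.002 m and x of lock_grip in the frame of press above 0.018 m), for 0.15 s.
2. the lever is held down at its lower stop (value of joint lever above 1.09 rad), for 0.5 s.
At the end, for the whole second after the job is handed in: The lever is back up (within 0.06 rad of its rest stop) and the lock grip is still at its hidden end stop, within 5 mm (value of joint lever below 0.06 rad and horizontal distance between lock_pin and lock_end below 0.005 m and x of lock_grip in the frame of press above 0.016 m); the robot touches nothing.
It fails at once if the lock is overstrained at its stop (more than 32 N) (value of joint lock_mount above 0.0065 m or value of joint lock_mount below -0.0065 m).
It fails at once if the lever is pulled while the lock is not open (value of joint lever above 0.2 rad and x of lock_grip in the frame of press below 0.014 m).
It fails at once if the lever springs back faster than 1.8 rad/s (velocity of joint lever below -1.8 rad/s).
It fails at once if a thing standing around is moved by more than 20 mm (distance of any of reagent, beaker, tip_box, tube_rack, vial, spare_plate, wash from where it was at the start of the episode above 0.02 m).
It also fails if it takes over 58 s, if anything falls off the work surface, if the arm or the gripper's body presses on something with over 40 N, if the wrist force passes 120 N, or if a joint passes its speed limit or range.

ROBOT

A 6-joint arm with a two-finger parallel gripper is mounted at the origin on the work surface. World frame = base frame: x ahead of the robot, y to its left, z up, the work surface at z = 0. Lengths are in m, angles in rad, forces in N, time in s.
With the tool pointing down it reaches from about 0.375 to 0.9 m from the base axis. Payload 3.1 kg.
Tool frame: the origin (TCP) lies midway between the tips of the shut fingers; the grasp point (between the pads) lies 19 mm behind it; x points along the fingers, y is the direction in which the jaws open and shut, and the axes are right-handed (so a half turn about x gives the same grasp; the last joint's range is limited). The gripper opens to 87 mm and grips with 3 to 60 N. Pads are 19 mm wide; open, the fingers measure 117 mm over their backs; the gripper's body (75 mm by 190 mm) begins 51 mm behind the grasp point.
Start: joints at [-1.286, 0.527, 1.433, -0, 1.181, -0.178], TCP at [0.279, -0.559, 0.223] pointing down, gripper open.
Joint ranges: [-3.08, 3.08], [-0.75, 2.2], [0.22, 2.44], [-1.43, 4.57], [0, 2.65], [-2.85, 2.85]. Speed limits (rad/s): [2.79, 2.79, 3.14, 3.14, 3.14, 3.14].

INTERFACE

Orientations are given as a unit quaternion [x, y, z, w].
In Python, from rig import get_obs, imaging, robot gives the robot as it stands.
- The arm moves only by the shell command python3 -m inch 'ROWS' [FORCE]. ROWS is JSON, a list of rows, each a list of 3 entries, a list of its own where there are three numbers: the finger opening in mm, from 0 to 87, then the shift along the tool's x, y, z in mm, then the turn, a rotation vector about the tool's x, y, z in degrees. In form: [[grip, [dx, dy, dz], [wx, wy, wz]], ...]. A call has 1 to 12 rows; each row shifts and turns the pose as measured when the row begins, along the tool's axes as they then stand; what a row does not reach is not made up. A row lasts 1/8 s, in which the tool goes at most 62.5 mm and 10.7 degrees, less where a joint would pass 70% of its speed; a pose out of reach is approached as far as the arm can. A call with a gripper value outside its range is refused whole. The fingers move at their own pace and stop on an object; FORCE is the grip in N (left out, the last holds). Time passes only in rows, so rows that do not move let the fingers close. It gives the time, the measured TCP pose, the force and the opening at its end, in the units of the state.
- get_obs(): the state, without advancing time (a new reading comes with each control period).
- imaging.camera(name): name is "side" or "top" or "wrist"; returns the picture (384x512x3 uint8, red, green, blue); there is no depth.
- imaging.camera_params(name): a dict with "camera_matrix" (3x3 intrinsics, pixels), "k1" (the pictures are not rectified: a ray, as slopes to the right and down, at radius r is drawn at 1 + k1 r^2 times it, then the intrinsics apply), "xyz" and "rotation" of the camera in the world. Camera axes: x right, y down, z forward; pixel columns grow to the right and rows downward; lengths in m; the calibration is good to about 2 mm. A picture is of the moment at which its call begins: read the wrist's pose just before it. camera_params takes no time and is no camera call; for the wrist camera it gives the pose at the moment of the call.
- robot.hand_in(): hands the job in, once; it reports no verdict.
Trained networks look in the newest picture that a camera, given by its name, has taken for a name from the list of things; names that differ only in an ending like _2 or _b are one class to them, and where a whole thing is asked for, a point or a joint stands for the part that bears it (a point fixed in the world has none). Each returns a list of dicts, best first, with "confidence" (0 to 1); they miss things now and then, are a little off and sometimes report something else, mostly with a low value. They report only what shows in the picture. A call takes as long as a camera call.
- imaging.cut_out(camera, target): "pixels" (384x512 bool, what is visible of it) and "box" ([centre column, centre row, width, height] in pixels, round what is visible of it).
- imaging.tip_of(camera, target): "pixel" ([column, row] in pixels: a listed point, or the origin of a listed thing).
The state is a dict: "time": time; "q": joint angles; "joint_velocities": joint speeds; "joint_torque": joint torques, N m; "position": TCP position; "tool_rot": TCP orientation; "ft_force": force on the tool from outside, world axes, zero at the start; "moment": the same for the moment, N m; "grip_width": finger opening in m.
Only numpy, scipy, OpenCV 4.12 (cv2) and the standard library are available. Lean on these libraries where they do the work, as an engineer would, in place of code of your own. Each camera call takes 0.05 s, during which the arm holds its last target. There are 200 camera calls.

## Working session

There is one attempt and no reset: what is moved stays moved. The work goes in short steps, Python scripts to look and compute and a shell command to move; the robot and the scene stay as the last step left them, time stands still between calls to the robot, and variables do not carry over. Pictures are saved under pics/ and viewed, about 8 in all and at most 12, crops included, and the job is handed in when it is done.

```bash
ls; mkdir -p pics; cat > h.py <<'E'
import numpy as np, cv2
from rig import get_obs, imaging, robot
from scipy.spatial.transform import Rotation as R
def ray(cam,px):
    p=imaging.camera_params(cam); K=np.array(p["camera_matrix"])
    d=np.linalg.inv(K)@[px[0],px[1],1.]; u=d[:2].copy(); s=u.copy()
    for _ in range(30): s=u/(1+p["k1"]*(s@s))
    Rm=np.array(p["rotation"]); 
    if Rm.shape!=(3,3): Rm=R.from_quat(Rm).as_matrix()
    v=Rm@[s[0],s[1],1.]; return np.array(p["xyz"]),v/np.linalg.norm(v)
def tri(rays):
    A=sum(np.eye(3)-np.outer(v,v) for o,v in rays); b=sum((np.eye(3)-np.outer(v,v))@o for o,v in rays)
    x=np.linalg.solve(A,b); return x,[np.linalg.norm((np.eye(3)-np.outer(v,v))@(x-o)) for o,v in rays]
def atz(r,z): o,v=r; return o+v*(z-o[2])/v[2]
E
python3 - <<'E'
from h import *
T=["press","lock_grip","lever_grip","lever_hinge","reagent","beaker","tip_box","tube_rack","vial","spare_plate","wash"]
ims=[]
for c in ["side","top"]:
    im=imaging.camera(c); p=imaging.camera_params(c); print(c,np.round(p["xyz"],3),np.round(p["rotation"],2).tolist())
    ims.append(im)
    for t in T:
        try: r=imaging.tip_of(c,t)[:2]
        except Exception as e: print(t,e); continue
        for k in r:
            o=k["pixel"]; z={"press":0,"lock_grip":.043,"lever_grip":.24,"lever_hinge":.16,"vial":.025}.get(t,0)
            print(t,round(k["confidence"],2),np.round(o,1),np.round(atz(ray(c,o),z),3))
for n,i in zip("st",ims): cv2.imwrite(f"pics/{n}1.png",cv2.cvtColor(i,cv2.COLOR_RGB2BGR))
print(get_obs())
E
```

```text
pics
side [0.39  0.83  1.029] [-0.03, 0.93, -0.37, 0.0]
press 0.97 [211.9 219.4] [0.565 0.013 0.   ]
press 0.54 [250.2 202.8] [ 0.451 -0.066  0.   ]
lock_grip 0.49 [233.1 177.3] [ 0.513 -0.135  0.043]
lever_grip 0.62 [207.2 216.9] [0.537 0.197 0.24 ]
lever_hinge 0.79 [161.3 227.9] [0.665 0.178 0.16 ]
reagent 0.89 [283.7 126.4] [ 0.349 -0.471  0.   ]
beaker 0.78 [231.6 128.3] [ 0.551 -0.442  0.   ]
tip_box 0.97 [313.8 158.8] [ 0.237 -0.294  0.   ]
tube_rack 0.68 [290.3 355.8] [0.315 0.424 0.   ]
tube_rack 0.31 [201.1 217.5] [0.6   0.008 0.   ]
vial 0.48 [249.3 203. ] [ 0.452 -0.043  0.025]
spare_plate 0.8 [179.1 276.8] [0.629 0.224 0.   ]
top [ 0.343 -0.015  1.382] [0.71, -0.7, 0.02, -0.02]
press 0.76 [243.1 151.6] [0.559 0.006 0.   ]
press 0.29 [195.8 117.7] [0.691 0.19  0.   ]
lock_grip 0.46 [270.4 164.4] [ 0.506 -0.097  0.043]
lever_grip 0.81 [180.2 145.6] [0.54  0.202 0.24 ]
lever_hinge 0.79 [193.8 116.1] [0.656 0.173 0.16 ]
reagent 0.45 [363.2 214. ] [ 0.323 -0.455  0.   ]
beaker 0.83 [362.  153.8] [ 0.555 -0.453  0.   ]
tube_rack 0.63 [130.8 215.4] [0.311 0.432 0.   ]
tube_rack 
[... 198 characters left out ...]
.3 143.7] [0.587 0.446 0.   ]
{'time': 1.2, 'q': array([-1.28649095e+00,  5.27517269e-01,  1.43272305e+00, -2.09908482e-05,
        1.18135866e+00, -1.78509940e-01]), 'joint_velocities': array([ 0.00048343, -0.00053265,  0.00061985,  0.00070512, -0.00126614,
        0.00101332]), 'joint_torque': array([ 5.95110487e-04, -4.40018821e+01, -1.76987511e+01,  6.32022182e-02,
        5.04280790e-02, -3.22942969e-05]), 'position': array([ 0.27905145, -0.55921746,  0.22253042]), 'tool_rot': array([-0.68825089, -0.16217806,  0.68826484, -0.16217432]), 'ft_force': array([ 1.11653426, -0.97653884, -0.14179873]), 'moment': array([ 0.03503953,  0.11175026, -0.02542534]), 'grip_width': 0.08720117332496662}
```

View pictures.

```bash
python3 -c "
import cv2,numpy as np
s=cv2.imread('pics/s1.png');t=cv2.imread('pics/t1.png')
cv2.imwrite('pics/c1.png',np.vstack([cv2.resize(s[90:300,120:330],(590,590))])) 
cv2.imwrite('pics/c2.png',cv2.resize(t[80:260,100:400],None,fx=2.6,fy=2.6))"
```

```text
(no output)
```

View pics/c1.png

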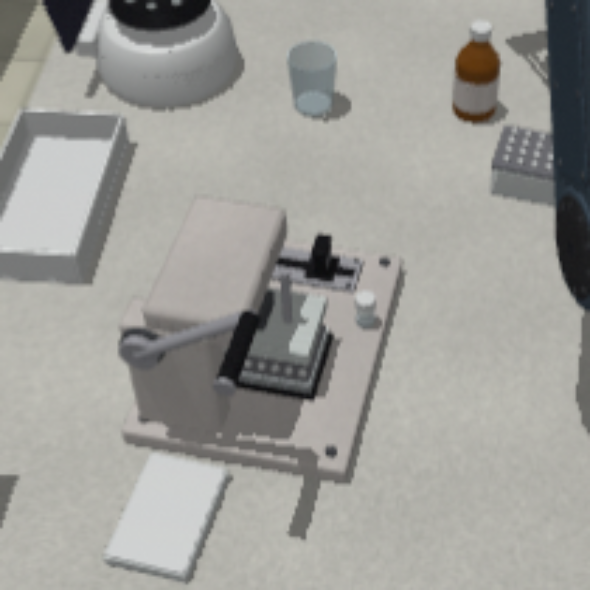

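View pics/c2.png

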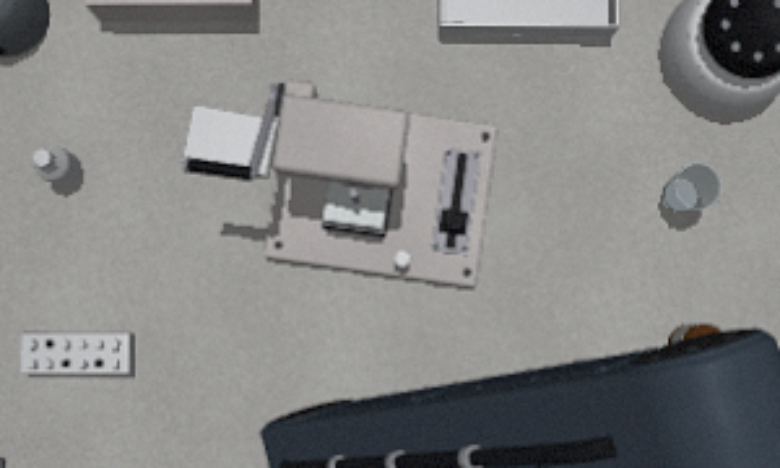

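```bash
cat > fit.py <<'E'
from h import *
from scipy.optimize import least_squares
FL=(-.12,.14,.025);FR=(-.12,-.17,.025);BR=(.12,-.17,.025);BL=(.12,.14,.025)
LG=(.08-.14*np.cos(.61),.181,.24); LH=(.08,.181,.16)
obs=[("top",(203.1,180),FL),("top",(282.7,190.4),FR),("top",(290.4,128),BR),
("side",(262.3,181.8),FR),("side",(243.5,258),FL),("side",(164.5,245.5),BL),
("top",(243.1,151.6),(0,0,0)),("side",(211.9,219.4),(0,0,0)),
("top",(180.2,145.6),LG),("side",(207.2,216.9),LG),("top",(193.8,116.1),LH),("side",(161.3,227.9),LH)]
rays=[(ray(c,p),np.array(q)) for c,p,q in obs]
def f(s):
    Rz=R.from_euler("z",s[2]).as_matrix(); out=[]
    for (o,v),q in rays:
        w=Rz@q+[s[0],s[1],0]-o; out.extend(w-v*(v@w))
    return np.array(out)
r=least_squares(f,[.56,.01,-.1],loss="soft_l1",f_scale=.004); s=r.x
if __name__=="__main__":
    print(s,np.degrees(s[2])); print(np.round(1e3*np.linalg.norm(f(s).reshape(-1,3),axis=1),1))
    Rz=R.from_euler("z",s[2]).as_matrix()
    for n,c,p,z in [("locktop","top",(274.2,165.4),.058),("net","top",(270.4,164.4),.043),("net","side",(233.1,177.3),.043)]:
        w=atz(ray(c,p),z); print(n,w,Rz.T@(w-[s[0],s[1],0]))
    for n,q in [("lever",LG),("hinge",LH),("lock0",(0,-.125,.043))]: print(n,Rz@q+[s[0],s[1],0])
    o=get_obs(); print(R.from_quat(o["tool_rot"]).as_matrix().round(3))
E
python3 fit.py
```

```text
[ 0.55334572  0.01031228 -0.12316284] -7.056711120177578
[10.5  3.2  4.1  4.   1.4  5.9  7.5 12.2  8.2  4.5  6.9  9.7]
locktop [ 0.50014991 -0.10969465  0.058     ] [-0.03804979 -0.12563307  0.058     ]
net [ 0.50554545 -0.0966463   0.043     ] [-0.03429814 -0.11202071  0.043     ]
net [ 0.51264379 -0.13491522  0.043     ] [-0.02255217 -0.14912771  0.043     ]
lever [0.54109439 0.1942104  0.24      ]
hinge [0.65497588 0.18011307 0.16      ]
lock0 [ 0.53798925 -0.11374085  0.043     ]
[[-0.     0.446 -0.895]
 [ 0.    -0.895 -0.446]
 [-1.    -0.     0.   ]]
```

```bash
python3 -m inch '[[87,[0,-33,-38],[-9.4,0,0]],[40,[0,-26,-43],[-9.4,0,0]],[0,[0,-19,-46],[-9.4,0,0]],[0,[0,-11,-49],[-9.4,0,0]],[0,[0,-3,-50],[-9.4,0,0]],[0,[0,5,-50],[-9.4,0,0]],[0,[0,13,-46],[0,0,0]],[0,[0,13,-46],[0,0,0]],[0,[0,13,-46],[0,0,0]],[0,[0,13,-46],[0,0,0]],[0,[0,0,0],[0,0,0]]]'
cat > rel.py <<'E'
import sys
from fit import *
def show(s=s):
    o=get_obs(); Rz=R.from_euler("z",s[2]).as_matrix()
    M=R.from_quat(o["tool_rot"]).as_matrix()
    print("tcp world",o["position"].round(4),"press mm",(1e3*Rz.T@(o["position"]-[s[0],s[1],0])).round(1),"y-angle",np.degrees(np.arctan2(M[1,1],M[0,1])).round(2),"toolx",M[:,0].round(3),"t",o["time"],"F press",(Rz.T@o["ft_force"]).round(1),"w",round(o["grip_width"],4))
    return o
if __name__=="__main__": show()
E
python3 - <<'E'
from rel import *
show()
im=imaging.camera("wrist"); p=imaging.camera_params("wrist"); print(p["xyz"])
for t in ["lock_grip","press","lever_grip","vial"]:
    for k in imaging.tip_of("wrist",t)[:2]: print(t,k, atz(ray("wrist",k["pixel"]),{"lock_grip":.043,"press":0,"vial":.025}.get(t,.24)))
cv2.imwrite("pics/w1.png",cv2.cvtColor(im,cv2.COLOR_RGB2BGR))
E
```

```text
time: 2.58
position: [0.4664, -0.0912, 0.2228]
tool_rot: [0.523, 0.472, -0.523, 0.48]
ft_force: [0.1, -0.1, -0.2]
grip_width: 0.0021
tcp world [ 0.4664 -0.0912  0.2228] press mm [ -73.8 -111.4  222.8] y-angle -5.36 toolx [ 0.007 -0.007 -1.   ] t 2.575 F press [ 0.1 -0.1 -0.2] w 0.0021
[ 0.47247055 -0.00912845  0.38556262]
lock_grip {'pixel': [289.0, 183.9], 'confidence': 0.84} [ 0.50518439 -0.11841276  0.043     ]
press {'pixel': [315.4, 69.8], 'confidence': 0.94} [0.55039779 0.00777585 0.        ]
vial {'pixel': [238.0, 119.7], 'confidence': 0.57} [ 0.45210348 -0.0408073   0.025     ]
```

View pics/w1.png

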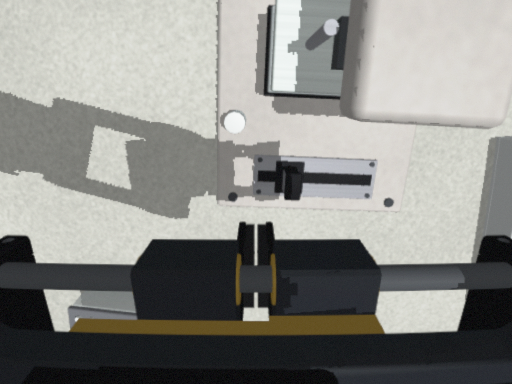

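```bash
python3 - <<'E'
from rel import *
show()
P=[atz(ray("wrist",p),.025) for p in [(217,204),(410,208),(220,20)]]
for p in P: print(p.round(4))
d=P[1]-P[0]; print(np.degrees(np.arctan2(d[1],d[0])),np.linalg.norm(d)); d=P[2]-P[0];print(np.degrees(np.arctan2(-d[0],d[1])))
for p in [(278,162),(302,162),(278,198),(290,180)]: print(atz(ray("wrist",p),.058).round(4))
R_=[(ray("wrist",p),np.array(q)) for p,q in [((217,204),FR),((410,208),BR),((315.4,69.8),(0,0,0))]]
import fit
fit.rays.extend(R_*2)
r=least_squares(f,s,loss="soft_l1",f_scale=.003); print(r.x,np.degrees(r.x[2])); print(np.round(1e3*np.linalg.norm(f(r.x).reshape(-1,3),axis=1),1))
Rz=R.from_euler("z",r.x[2]).as_matrix()
for w in [atz(ray("wrist",(289,183.9)),.043),atz(ray("wrist",(290,180)),.058)]: print(Rz.T@(w-[r.x[0],r.x[1],0]))
E
```

```text
tcp world [ 0.4657 -0.0951  0.2227] press mm [ -74.  -115.4  222.7] y-angle -5.75 toolx [ 0.007 -0.008 -1.   ] t 2.825 F press [-0.6  0.8  0.7] w -0.0
[ 0.4132 -0.1429  0.025 ]
[ 0.6626 -0.1746  0.025 ]
[0.4449 0.0672 0.025 ]
-7.243186060203599 0.2514731542707331
-8.600545710685415
[ 0.4928 -0.0885  0.058 ]
[ 0.5194 -0.0911  0.058 ]
[ 0.4895 -0.1308  0.058 ]
[ 0.5047 -0.1106  0.058 ]
[ 0.55354258  0.01009457 -0.1195808 ] -6.851475290310734
[ 9.8  3.9  5.   4.   2.   5.6  7.2 12.   8.3  4.2  7.1 10.1  1.7  9.
  4.4  1.7  9.   4.4]
[-0.03297879 -0.13482848  0.043     ]
[-0.03406032 -0.12565963  0.058     ]
```

```bash
python3 -m inch '[[0,[40,0,12],[1.2,0,0]],[0,[45,0,0],[0,0,0]],[0,[45,0,0],[0,0,0]],[0,[38,0,0],[0,0,0]],[0,[6,0,0],[0,0,0]],[0,[0,0,0],[0,0,0]]]'; python3 rel.py
```

```text
time: 3.58
position: [0.469, -0.1192, 0.0466]
tool_rot: [0.534, 0.458, -0.532, 0.472]
ft_force: [-0.0, -0.2, 0.3]
grip_width: 0.0005
tcp world [ 0.469  -0.1192  0.0466] press mm [ -67.8 -138.9   46.6] y-angle -7.76 toolx [ 0.016 -0.013 -1.   ] t 3.575 F press [-0.  -0.2  0.3] w 0.0005
```

```bash
python3 -m inch '[[0,[3,0,-11],[-0.7,0.6,-1.0]],[0,[0,3,0],[0,0,0]],[0,[0,3,0],[0,0,0]],[0,[0,0,0],[0,0,0]]]'; python3 rel.py
```

```text
time: 4.08
position: [0.4798, -0.1096, 0.0473]
tool_rot: [0.531, 0.466, -0.529, 0.471]
ft_force: [-0.5, -0.1, -0.7]
grip_width: 0.0003
tcp world [ 0.4798 -0.1096  0.0473] press mm [ -58.2 -128.    47.3] y-angle -7.01 toolx [ 0.006 -0.003 -1.   ] t 4.075 F press [-0.5 -0.2 -0.7] w 0.0003
```

```bash
python3 -m inch '[[0,[4,0,0],[0,0,0]],[0,[2,4,0],[0,0,0]],[0,[0,4,0],[0,0,0]],[0,[0,4,0],[0,0,0]],[0,[0,4,0],[0,0,0]]]'; python3 rel.py;  python3 -m inch '[[0,[0,5,0],[0,0,0]],[0,[0,5,0],[0,0,0]]]'; python3 rel.py
```

```text
time: 4.7
position: [0.4934, -0.111, 0.041]
tool_rot: [-0.529, -0.468, 0.53, -0.469]
ft_force: [-4.2, -1.7, 3.4]
grip_width: 0.0004
tcp world [ 0.4934 -0.111   0.041 ] press mm [ -44.6 -127.7   41. ] y-angle -6.96 toolx [-0.    -0.002 -1.   ] t 4.7 F press [-3.9 -2.2  3.4] w 0.0004
time: 4.95
position: [0.5026, -0.1122, 0.041]
tool_rot: [-0.528, -0.469, 0.53, -0.468]
ft_force: [-4.4, -1.8, 2.6]
grip_width: 0.0006
tcp world [ 0.5026 -0.1122  0.041 ] press mm [ -35.3 -127.8   41. ] y-angle -6.96 toolx [-0.003 -0.001 -1.   ] t 4.95 F press [-4.2 -2.4  2.6] w 0.0006
```

```bash
python3 -m inch '[[0,[0,5,0],[0,0,0]],[0,[0,5,0],[0,0,0]],[0,[0,5,0],[0,0,0]],[0,[0,4,0],[0,0,0]],[0,[0,3,0],[0,0,0]]]'; python3 rel.py
```

```text
time: 5.58
position: [0.5259, -0.1153, 0.0409]
tool_rot: [-0.528, -0.469, 0.531, -0.468]
ft_force: [-5.3, -1.6, 2.9]
grip_width: 0.0001
tcp world [ 0.5259 -0.1153  0.0409] press mm [ -11.8 -128.    40.9] y-angle -6.94 toolx [-0.003 -0.001 -1.   ] t 5.575 F press [-5.1 -2.3  2.9] w 0.0001
```

```bash
cat > chk.py <<'E'
import sys
from rel import *
o=show(); Rz=R.from_euler("z",s[2]).as_matrix(); sys.exit(int(-(Rz.T@o["ft_force"])[0]>float(sys.argv[1])))
E
I="python3 -m inch"
(python3 -m inch '[[0,[0,2,0],[0,0,0]],[0,[0,2,0],[0,0,0]]]' && python3 chk.py 8 && python3 -m inch '[[0,[0,2,0],[0,0,0]],[0,[0,2,0],[0,0,0]]]' && python3 chk.py 8 && python3 -m inch '[[0,[0,2,0],[0,0,0]]]' && python3 chk.py 8 && python3 -m inch '[[0,[0,2,0],[0,0,0]]]' && python3 chk.py 8 && python3 -m inch '[[0,[0,2,0],[0,0,0]]]' && python3 chk.py 8 && python3 -m inch '[[0,[0,2,0],[0,0,0]]]' && python3 chk.py 8 && python3 -m inch '[[0,[0,2,0],[0,0,0]]]' && python3 chk.py 8 && python3 -m inch '[[0,[0,2,0],[0,0,0]]]' && python3 chk.py 8 && python3 -m inch '[[0,[0,2,0],[0,0,0]]]' && python3 chk.py 8 && python3 -m inch '[[0,[0,2,0],[0,0,0]]]' && python3 chk.py 8 ) | grep tcp
```

```text
tcp world [ 0.5301 -0.1158  0.0408] press mm [  -7.5 -128.    40.8] y-angle -6.93 toolx [-0.003 -0.002 -1.   ] t 5.825 F press [-3.8 -2.7  3.4] w 0.0006
tcp world [ 0.5342 -0.1163  0.0408] press mm [  -3.4 -128.    40.8] y-angle -6.93 toolx [-0.004 -0.002 -1.   ] t 6.075 F press [-4.1 -3.4  4.6] w 0.0006
tcp world [ 0.5363 -0.1166  0.0408] press mm [  -1.3 -128.    40.8] y-angle -6.93 toolx [-0.004 -0.002 -1.   ] t 6.2 F press [-3.5 -3.1  2. ] w 0.0004
tcp world [ 0.5384 -0.1169  0.0408] press mm [   0.8 -128.1   40.8] y-angle -6.93 toolx [-0.004 -0.002 -1.   ] t 6.325 F press [-4.3 -2.6  2.8] w 0.0004
tcp world [ 0.5405 -0.1172  0.0407] press mm [   2.9 -128.1   40.7] y-angle -6.93 toolx [-0.004 -0.002 -1.   ] t 6.45 F press [-5.  -2.7  2.9] w 0.0004
tcp world [ 0.5426 -0.1174  0.0407] press mm [   5.1 -128.1   40.7] y-angle -6.93 toolx [-0.004 -0.002 -1.   ] t 6.575 F press [-3.3 -3.3  3.3] w 0.0006
tcp world [ 0.5447 -0.1177  0.0407] press mm [   7.2 -128.1   40.7] y-angle -6.93 toolx [-0.004 -0.002 -1.   ] t 6.7 F press [-4.6 -3.   2.7] w 0.0005
tcp world [ 0.5468 -0.1179  0.0407] press mm [   9.2 -128.1   40.7] y-angle -6.92 toolx [-0.004 -0.002 -1.   ] t 6.825 F press [-4.6 -2.9  2.5] w 0.0005
tcp world [ 0.5475 -0.1179  0.0404] press mm [  10.  -127.9   40.4] y-angle -6.9 toolx [-0.007 -0.001 -1.   ] t 6.95 F press [-6.9 -3.1  5.8] w 0.0004
tcp world [ 0.5477 -0.1178  0.0403] press mm [  10.2 -127.9   40.3] y-angle -6.87 toolx [-0.011  0.    -1.   ] t 7.075 F press [-6.8 -4.   6.3] w 0.0003
```

```bash
(python3 -m inch '[[0,[0,4,0],[0,0,0]]]' && python3 chk.py 12 && python3 -m inch '[[0,[0,5,0],[0,0,0]]]' && python3 chk.py 12 && python3 -m inch '[[0,[0,6,0],[0,0,0]]]' && python3 chk.py 12 && python3 -m inch '[[0,[0,7,0],[0,0,0]]]' && python3 chk.py 12) |grep tcp
```

```text
tcp world [ 0.5486 -0.1178  0.0401] press mm [  11.  -127.7   40.1] y-angle -6.81 toolx [-0.018  0.001 -1.   ] t 7.2 F press [-11.2  -4.8   8. ] w 0.0002
tcp world [ 0.5491 -0.1178  0.0399] press mm [  11.6 -127.6   39.9] y-angle -6.74 toolx [-0.028  0.003 -1.   ] t 7.325 F press [-13.4  -5.2  10. ] w 0.0003
```

```bash
(python3 -m inch '[[0,[0,6,0],[0,0,0]]]' && python3 chk.py 17 && python3 -m inch '[[0,[0,5.5,0],[0,0,0]]]' && python3 chk.py 17 && python3 -m inch '[[0,[0,5,0],[0,0,0]]]' && python3 chk.py 17 && python3 -m inch '[[0,[0,5,0],[0,0,0]]]' && python3 chk.py 17 ) |grep tcp; python3 -c "
from rel import *
for i in range(6): imaging.camera('side'); show()"|sed 's/.*t /t/'
```

```text
tcp world [ 0.5496 -0.1177  0.0397] press mm [  12.  -127.5   39.7] y-angle -6.64 toolx [-0.041  0.005 -0.999] t 7.45 F press [-15.1  -6.3  13.1] w 0.0003
tcp world [ 0.5492 -0.1177  0.0398] press mm [  11.6 -127.6   39.8] y-angle -6.55 toolx [-0.054  0.007 -0.999] t 7.575 F press [-13.9  -6.3  13.9] w 0.0006
tcp world [ 0.5486 -0.1177  0.04  ] press mm [  11.  -127.6   40. ] y-angle -6.46 toolx [-0.066  0.009 -0.998] t 7.7 F press [-14.   -6.1  13.9] w -0.0001
tcp world [ 0.5482 -0.1177  0.0402] press mm [  10.6 -127.7   40.2] y-angle -6.38 toolx [-0.078  0.011 -0.997] t 7.825 F press [-12.1  -4.1  13.4] w 0.0005
t7.875 F press [-13.6  -6.1  12.2] w 0.0002
t7.925 F press [-13.9  -5.6  13.1] w 0.0006
t7.975 F press [-12.6  -5.6  12.6] w 0.0006
t8.025 F press [-14.1  -5.8  13.2] w 0.0002
t8.075 F press [-13.6  -6.   12.8] w 0.0005
t8.125 F press [-14.6  -5.4  13. ] w 0.0003
```

```bash
(python3 -m inch '[[0,[0,5,0],[0,0,1.5]]]' && python3 chk.py 17.5 && python3 -m inch '[[0,[0,5.5,0],[0,0,1.5]]]' && python3 chk.py 17.5 && python3 -m inch '[[0,[0,5.5,0],[0,0,1.5]]]' && python3 chk.py 17.5 && python3 -m inch '[[0,[0,5.5,0],[0,0,1.5]]]' && python3 chk.py 17 ) |grep tcp; python3 -c "
from rel import *
for i in range(4): imaging.camera('side'); show()"|sed 's/.*t /t/'
```

```text
tcp world [ 0.5483 -0.1177  0.0402] press mm [  10.7 -127.7   40.2] y-angle -6.3 toolx [-0.062  0.01  -0.998] t 8.25 F press [-13.1  -4.9  11.3] w 0.0009
tcp world [ 0.5487 -0.1177  0.04  ] press mm [  11.1 -127.6   40. ] y-angle -6.22 toolx [-0.046  0.008 -0.999] t 8.375 F press [-13.4  -5.    9.9] w 0.0004
tcp world [ 0.5491 -0.1177  0.0399] press mm [  11.6 -127.6   39.9] y-angle -6.14 toolx [-0.03   0.007 -1.   ] t 8.5 F press [-13.4  -7.1  10. ] w 0.0003
tcp world [ 0.5496 -0.1177  0.0397] press mm [  12.  -127.5   39.7] y-angle -6.07 toolx [-0.014  0.006 -1.   ] t 8.625 F press [-13.   -7.4  10.5] w 0.0005
t8.675 F press [-12.4  -7.1  10.8] w 0.0005
t8.725 F press [-13.3  -6.8   8.4] w 0.0007
t8.775 F press [-12.8  -5.2   9.5] w 0.0001
t8.825 F press [-13.3  -5.5  10.3] w 0.0006
```

```bash
(python3 -m inch '[[0,[0,7,0],[0,0,0.5]]]' && python3 chk.py 17 && python3 -m inch '[[0,[0,7.5,0],[0,0,1]]]' && python3 chk.py 17 && python3 -m inch '[[0,[0,8,0],[0,0,1]]]' && python3 chk.py 17) |grep tcp; python3 -c "
from rel import *
for i in range(5): imaging.camera('side'); show()"|sed 's/.*t /t/'
```

```text
tcp world [ 0.5504 -0.1177  0.0396] press mm [  12.8 -127.4   39.6] y-angle -5.99 toolx [-0.018  0.008 -1.   ] t 8.95 F press [-15.2  -6.5  11.1] w 0.0004
tcp world [ 0.551  -0.1176  0.0393] press mm [  13.4 -127.3   39.3] y-angle -5.89 toolx [-0.016  0.009 -1.   ] t 9.075 F press [-17.6  -7.5  14.9] w 0.0003
t9.125 F press [-17.3  -8.4  14.4] w 0.0005
t9.175 F press [-16.9  -7.3  14.1] w 0.0007
t9.225 F press [-16.3  -8.2  14. ] w 0.0005
t9.275 F press [-17.   -7.8  14.4] w 0.0005
t9.325 F press [-17.3  -8.6  13.4] w 0.0006
```

```bash
python3 -m inch '[[0,[0,-2,0],[0,0,0]],[0,[0,-4,0],[0,0,0]],[0,[0,-8,0],[0,0,0]],[0,[0,-8,0],[0,0,0]],[0,[-20,-5,0],[1,0,0.8]],[0,[-45,0,0],[0,0,0]],[0,[-55,0,0],[0,0,0]],[30,[-55,0,0],[0,0,0]],[60,[-55,0,0],[0,0,0]],[87,[-35,0,0],[0,0,0]]]'; python3 - <<'E'
from rel import *
show()
for k in imaging.tip_of("side","lock_grip")[:1] if imaging.camera("side") is not None else []: print(k)
im=imaging.camera("wrist")
for t in ["lock_grip","press","lever_grip"]:
    for k in imaging.tip_of("wrist",t)[:1]: print(t,k)
show()
cv2.imwrite("pics/w2.png",cv2.cvtColor(im,cv2.COLOR_RGB2BGR))
E
```

```text
time: 10.58
position: [0.5232, -0.115, 0.3093]
tool_rot: [0.532, 0.471, -0.527, 0.466]
ft_force: [0.8, -0.6, -0.1]
grip_width: 0.0226
tcp world [ 0.5232 -0.115   0.3093] press mm [ -14.5 -128.1  309.3] y-angle -6.98 toolx [ 0.     0.011 -1.   ] t 10.575 F press [ 0.9 -0.5 -0.1] w 0.0226
{'pixel': [216.5, 175.2], 'confidence': 0.61}
lock_grip {'pixel': [281.3, 154.5], 'confidence': 0.85}
lever_grip {'pixel': [294.2, 317.8], 'confidence': 0.65}
tcp world [ 0.5213 -0.1144  0.3047] press mm [ -16.5 -127.7  304.7] y-angle -7.0 toolx [-0.007  0.014 -1.   ] t 10.875 F press [ 0.1 -0.4  0.4] w 0.0466
```

View pics/w2.png

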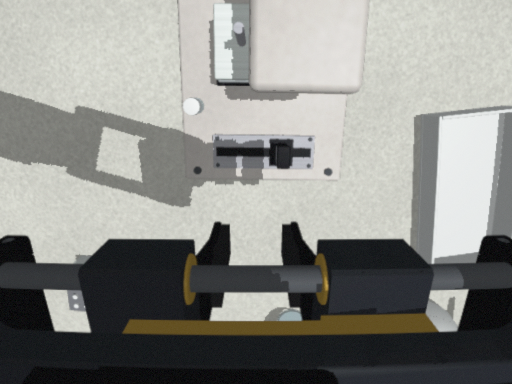

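```bash
python3 -m inch '[[87,[0,-3,-46],[0,-0.7,0.5]],[87,[0,-3,-46],[0,0,0]],[87,[0,-3,-46],[0,0,0]],[87,[0,-3,-46],[0,0,0]],[87,[0,-3,-46],[0,0,0]],[87,[0,-3,-46],[0,0,0]],[87,[0,0,0],[0,0,0]],[87,[0,0,0],[0,0,0]]]'; python3 - <<'E'
from rel import *
show()
Rz=R.from_euler("z",s[2]).as_matrix(); rs=[]
for c in ["wrist","side","top"]:
    im=imaging.camera(c)
    if c=="wrist": cv2.imwrite("pics/w3.png",cv2.cvtColor(im,cv2.COLOR_RGB2BGR))
    for t,z in [("lever_grip",.24),("lever_hinge",.16)]:
        for k in imaging.tip_of(c,t)[:1]:
            r=ray(c,k["pixel"]); w=atz(r,z); print(c,t,k,w.round(4),(Rz.T@(w-[s[0],s[1],0])).round(4))
show()
E
```

```text
time: 11.88
position: [0.5318, 0.1691, 0.2889]
tool_rot: [-0.523, -0.475, 0.537, -0.46]
ft_force: [0.2, 0.0, -0.0]
grip_width: 0.0868
tcp world [0.5318 0.1691 0.2889] press mm [-40.9 155.  288.9] y-angle -7.17 toolx [-0.029  0.002 -1.   ] t 11.875 F press [ 0.2  0.  -0. ] w 0.0868
wrist lever_grip {'pixel': [269.4, 173.6], 'confidence': 0.76} [0.5439 0.1945 0.24  ] [-0.032   0.1817  0.24  ]
side lever_grip {'pixel': [202.9, 218.5], 'confidence': 0.63} [0.5463 0.2023 0.24  ] [-0.0306  0.1897  0.24  ]
side lever_hinge {'pixel': [164.9, 228.9], 'confidence': 0.86} [0.6552 0.1808 0.16  ] [0.0801 0.1817 0.16  ]
top lever_grip {'pixel': [194.1, 117.2], 'confidence': 0.62} [0.6318 0.1599 0.24  ] [0.0595 0.158  0.24  ]
top lever_hinge {'pixel': [190.3, 115.9], 'confidence': 0.67} [0.6565 0.1853 0.16  ] [0.0809 0.1863 0.16  ]
tcp world [0.5328 0.1688 0.2908] press mm [-39.9 154.8 290.8] y-angle -7.27 toolx [-0.025  0.003 -1.   ] t 12.325 F press [ 0.3 -0.   0.4] w 0.087
```

View pics/w3.png

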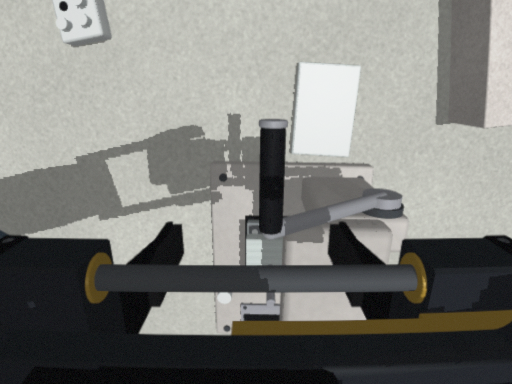

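```bash
python3 -m inch '[[87,[0,7,-42],[0,0,1.4]],[87,[30,0,0],[0,0,0]],[87,[30,0,0],[0,0,0]],[87,[8,0,0],[0,0,0]],[87,[0,0,0],[0,0,0]]]'; python3 rel.py
```

```text
time: 12.95
position: [0.5478, 0.2098, 0.2235]
tool_rot: [0.533, 0.466, -0.53, 0.468]
ft_force: [0.1, -0.7, 0.7]
grip_width: 0.0869
tcp world [0.5478 0.2098 0.2235] press mm [-30.  197.3 223.5] y-angle -7.41 toolx [ 0.006  0.001 -1.   ] t 12.95 F press [ 0.2 -0.7  0.7] w 0.0869
```

```bash
python3 -m inch '[[0,[0,-2,0],[0.4,0,0]],[0,[0,0,0],[0,0,0]],[0,[0,0,0],[0,0,0]],[0,[0,0,0],[0,0,0]],[0,[0,0,0],[0,0,0]],[0,[0,0,0],[0,0,0]]]' 40; python3 rel.py
```

```text
time: 13.7
position: [0.5478, 0.2101, 0.2272]
tool_rot: [0.537, 0.462, -0.529, 0.467]
ft_force: [-0.1, -0.1, 0.7]
grip_width: 0.0351
tcp world [0.5478 0.2101 0.2272] press mm [-30.  197.6 227.2] y-angle -7.87 toolx [ 0.012  0.002 -1.   ] t 13.7 F press [-0.1 -0.1  0.7] w 0.0351
```

```bash
python3 -m inch '[[0,[7,-2,0],[-0.5,0,-0.6]],[0,[0,0,0],[0,0,0]],[0,[0,0,0],[0,0,0]],[0,[0,0,0],[0,0,0]]]' 40; python3 rel.py
```

```text
time: 14.2
position: [0.5474, 0.2101, 0.2191]
tool_rot: [0.533, 0.467, -0.529, 0.467]
ft_force: [0.5, 0.7, 0.4]
grip_width: 0.0163
tcp world [0.5474 0.2101 0.2191] press mm [-30.4 197.6 219.1] y-angle -7.36 toolx [ 0.004  0.003 -1.   ] t 14.2 F press [0.4 0.7 0.4] w 0.0163
```

```bash
python3 -m inch '[[0,[0,0,0],[0,0,0]],[0,[0,0,0],[0,0,0]]]' 40; python3 - <<'E'
from rel import *
show()
im=imaging.camera("wrist")
cv2.imwrite("pics/w4.png",cv2.cvtColor(im[80:330,120:400],cv2.COLOR_RGB2BGR))
E
```

```text
time: 14.45
position: [0.5475, 0.2101, 0.2191]
tool_rot: [0.533, 0.467, -0.529, 0.467]
ft_force: [1.6, -0.2, -0.7]
grip_width: 0.0163
tcp world [0.5475 0.2101 0.2191] press mm [-30.4 197.6 219.1] y-angle -7.36 toolx [ 0.004  0.003 -1.   ] t 14.45 F press [ 1.6  0.  -0.7] w 0.0163
```

View pics/w4.png

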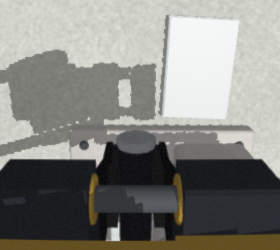

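```bash
cat > lev.py <<'E'
from rel import *
# bar at rest seen when TCP at press (-30.4, 219.1); lever estimate from z and expected x
def lev():
    o=show(); Rz=R.from_euler("z",s[2]).as_matrix(); p=1e3*Rz.T@(o["position"]-[s[0],s[1],0])
    M=R.from_quat(o["tool_rot"]).as_matrix(); g=p-20.9*(Rz.T@M[:,0])
    dx,dz=g[0]+30.4,g[2]-240
    a=np.arctan2(140*np.sin(.61)+dz,140*np.cos(.61)-dx); print("lever",round(.61-a,3),"radius",round(np.hypot(140*np.sin(.61)+dz,140*np.cos(.61)-dx),1))
if __name__=="__main__": lev()
E
python3 -m inch '[[0,[11.9,-7.4,0],[0,0,0]],[0,[12.5,-6.2,0],[0,0,0]],[0,[13.1,-4.9,0],[0,0,0]],[0,[13.5,-3.6,0],[0,0,0]]]' 45; python3 lev.py
```

```text
time: 15.0
position: [0.5284, 0.2129, 0.1757]
tool_rot: [0.536, 0.464, -0.525, 0.471]
ft_force: [-3.2, -1.6, 9.9]
grip_width: 0.0164
tcp world [0.5284 0.2129 0.1757] press mm [-49.7 198.  175.7] y-angle -7.22 toolx [ 0.017  0.003 -1.   ] t 15.0 F press [-3.  -2.   9.9] w 0.0164
lever 0.343 radius 139.3
```

```bash
python3 -m inch '[[0,[14,-3.5,0],[0,0,-0.5]],[0,[14,-2.5,0],[0,0,-0.5]],[0,[14,-1,0],[0,0,0]],[0,[14,0.5,0],[0,0,0]],[0,[14,2,0],[0,0,0]]]' ; python3 lev.py
```

```text
time: 15.62
position: [0.5239, 0.2135, 0.1135]
tool_rot: [0.532, 0.468, -0.527, 0.469]
ft_force: [-3.4, -1.3, 10.1]
grip_width: 0.0156
tcp world [0.5239 0.2135 0.1135] press mm [-54.2 198.1 113.5] y-angle -7.02 toolx [ 0.006  0.003 -1.   ] t 15.625 F press [-3.2 -1.7 10.1] w 0.0156
lever 0.791 radius 141.0
```

```bash
python3 -m inch '[[0,[14,2.5,0],[0,0,0]],[0,[13.5,4,0],[0,0,0]],[0,[13,5.5,0],[0,0,0]],[0,[10,5,0],[0,0,0]]]' ; python3 lev.py
```

```text
time: 16.12
position: [0.5367, 0.2117, 0.0681]
tool_rot: [0.53, 0.469, -0.529, 0.468]
ft_force: [-5.8, -1.1, 11.9]
grip_width: 0.0153
tcp world [0.5367 0.2117 0.0681] press mm [-41.3 197.8  68.1] y-angle -6.95 toolx [ 0.001  0.002 -1.   ] t 16.125 F press [-5.6 -1.8 11.9] w 0.0153
lever 1.123 radius 144.2
```

```bash
python3 -m inch '[[0,[6,4,0],[0,0,0]]]' >/dev/null; python3 lev.py;  python3 -m inch '[[0,[6,3,0],[0,0,0]]]' >/dev/null; python3 lev.py;python3 -m inch '[[0,[6,2,0],[0,0,0]]]' >/dev/null; python3 lev.py
```

```text
tcp world [0.5389 0.2114 0.0633] press mm [-39.  197.8  63.3] y-angle -6.95 toolx [-0.002  0.002 -1.   ] t 16.25 F press [-5.1 -1.3 12.6] w 0.015
lever 1.16 radius 144.6
tcp world [0.5411 0.2111 0.0591] press mm [-36.8 197.8  59.1] y-angle -6.93 toolx [-0.003  0.002 -1.   ] t 16.375 F press [-4.4 -2.  14.6] w 0.0153
lever 1.193 radius 145.0
tcp world [0.5426 0.2109 0.0561] press mm [-35.3 197.8  56.1] y-angle -6.92 toolx [-0.003  0.002 -1.   ] t 16.5 F press [-9.1 -4.8 38.7] w 0.0152
lever 1.216 radius 145.5
```

```bash
python3 -m inch '[[0,[1,0,0],[0,0,0]],[0,[1.5,0,0],[0,0,0]]]' >/dev/null; python3 lev.py;  python3 -m inch '[[0,[2,0,0],[0,0,0]],[0,[2,0,0],[0,0,0]],[0,[2,0,0],[0,0,0]]]' >/dev/null; python3 lev.py
```

```text
tcp world [0.5416 0.2111 0.0579] press mm [-36.3 197.8  57.9] y-angle -6.9 toolx [-0.003  0.001 -1.   ] t 16.75 F press [-0.9 -2.   8.8] w 0.0156
lever 1.201 radius 145.3
tcp world [0.5419 0.211  0.0575] press mm [-36.  197.8  57.5] y-angle -6.89 toolx [ 0.     0.001 -1.   ] t 17.125 F press [-2.1 -1.6  9.5] w 0.0155
lever 1.205 radius 145.3
```

```bash
python3 -m inch '[[0,[4,0,0],[0,0,0]],[0,[3,0,0],[0,0,0]]]' >/dev/null; python3 lev.py;  python3 -m inch '[[0,[3.5,0,0],[0,0,0]],[0,[3.5,0,0],[0,0,0]],[0,[3.5,0,0],[0,0,0]]]' >/dev/null; python3 lev.py; python3 - <<'E'
from lev import *
for i in range(8): imaging.camera("side")
im=imaging.camera("wrist"); lev()
cv2.imwrite("pics/w5.png",cv2.cvtColor(np.hstack([im[80:330,120:400],imaging.camera("side")[150:400,100:380][:250]][:1]),cv2.COLOR_RGB2BGR))
cv2.imwrite("pics/s5.png",cv2.cvtColor(cv2.resize(imaging.camera("side")[120:320,120:320],None,fx=2.5,fy=2.5),cv2.COLOR_RGB2BGR))
E
```

```text
tcp world [0.5425 0.211  0.0568] press mm [-35.4 197.8  56.8] y-angle -6.87 toolx [ 0.003  0.001 -1.   ] t 17.375 F press [-5.4 -2.8 20.9] w 0.0152
lever 1.211 radius 145.3
tcp world [0.5426 0.211  0.0567] press mm [-35.3 197.8  56.7] y-angle -6.85 toolx [ 0.007  0.001 -1.   ] t 17.75 F press [-4.9 -3.3 20.8] w 0.0149
lever 1.211 radius 145.3
tcp world [0.5426 0.211  0.0567] press mm [-35.3 197.8  56.7] y-angle -6.85 toolx [ 0.007  0.001 -1.   ] t 18.2 F press [-4.9 -3.5 21.5] w 0.015
lever 1.211 radius 145.3
```

View pics/s5.png

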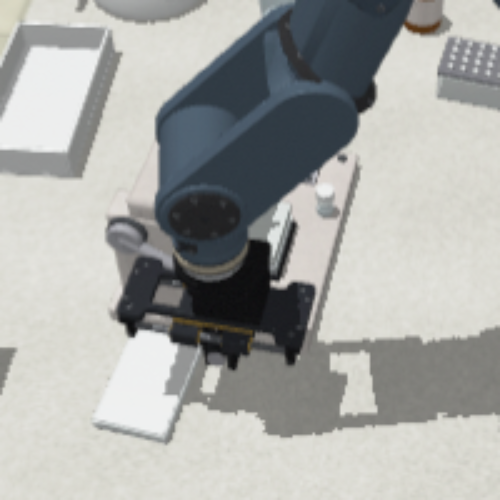

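```bash
python3 -m inch '[[0,[-4,-2,0],[0,0,0]],[0,[-8,-4.5,0],[0,0,0]],[0,[-8,-4,0],[0,0,0]],[0,[-9,-3.5,0],[0,0,0]],[0,[-9,-3,0],[0,0,0]]]'>/dev/null; python3 lev.py;
```

```text
tcp world [0.526  0.2131 0.0994] press mm [-52.  197.9  99.4] y-angle -6.94 toolx [ 0.01   0.002 -1.   ] t 18.925 F press [ 3.9 -1.4  2.5] w 0.0148
lever 0.892 radius 142.2
```

```bash
python3 -m inch '[[0,[-8,-1.8,0],[0,0,0]],[0,[-8,-1.2,0],[0,0,0]],[0,[-8,-0.6,0],[0,0,0]],[0,[-8,0,0],[0,0,0]],[0,[-8,0.6,0],[0,0,0]]]'>/dev/null; python3 lev.py;
```

```text
tcp world [0.5231 0.2132 0.1414] press mm [-55.  197.6 141.4] y-angle -6.95 toolx [ 0.011  0.001 -1.   ] t 19.55 F press [ 4.3  0.  -0.5] w 0.0156
lever 0.592 radius 139.6
```

```bash
python3 -m inch '[[0,[-8,1.2,0],[0,0,-0.4]],[0,[-8,1.8,0],[0,0,0]],[0,[-8,2.4,0],[0,0,0]],[0,[-8,3,0],[0,0,0]]]'>/dev/null; python3 lev.py;
```

```text
tcp world [0.5289 0.2121 0.1739] press mm [-49.  197.3 173.9] y-angle -6.96 toolx [-0.003  0.002 -1.   ] t 20.05 F press [ 2.9  0.3 -3.6] w 0.015
lever 0.353 radius 137.9
```

```bash
python3 -m inch '[[0,[-7,2.8,0],[0,0,0]],[0,[-7,3.2,0],[0,0,0]],[0,[-6,3.5,0],[0,0,0]]]'>/dev/null; python3 lev.py;python3 -m inch '[[0,[-6,3.5,0],[0,0,0]],[0,[-5,3.5,0],[0,0,0]]]'>/dev/null; python3 lev.py;python3 chk.py 30 >/dev/null; python3 -m inch '[[0,[-4,3,0],[0,0,0]]]'>/dev/null; python3 lev.py
```

```text
tcp world [0.5371 0.2107 0.1942] press mm [-40.8 196.9 194.2] y-angle -6.96 toolx [-0.007  0.002 -1.   ] t 20.425 F press [ 1.2  1.  -3.6] w 0.0149
lever 0.193 radius 136.7
tcp world [0.5431 0.2098 0.2052] press mm [-34.7 196.7 205.2] y-angle -6.95 toolx [-0.011  0.001 -1.   ] t 20.675 F press [ 1.1 -0.8 -4. ] w 0.0151
lever 0.101 radius 136.1
tcp world [0.5456 0.2094 0.2093] press mm [-32.2 196.6 209.3] y-angle -6.96 toolx [-0.013  0.001 -1.   ] t 20.8 F press [-0.5 -0.4 -5.2] w 0.0153
lever 0.066 radius 135.9
```

```bash
python3 -m inch '[[0,[-4,2.5,0],[0,0,0]],[0,[-4,2.5,0],[0,0,0]]]'>/dev/null; python3 lev.py;python3 -m inch '[[0,[-4,2.5,0],[0,0,0]]]'>/dev/null; python3 lev.py; python3 - <<'E'
from lev import *
im=imaging.camera("wrist")
cv2.imwrite("pics/w6.png",cv2.cvtColor(im[80:330,120:400],cv2.COLOR_RGB2BGR))
im=imaging.camera("side")
cv2.imwrite("pics/s6.png",cv2.cvtColor(cv2.resize(im[120:320,120:320],None,fx=2.5,fy=2.5),cv2.COLOR_RGB2BGR))
E
```

```text
tcp world [0.5469 0.209  0.2119] press mm [-30.8 196.4 211.9] y-angle -6.98 toolx [-0.024  0.001 -1.   ] t 21.05 F press [  0.9   4.9 -30. ] w 0.0151
lever 0.043 radius 135.9
tcp world [0.5466 0.2091 0.2118] press mm [-31.1 196.4 211.8] y-angle -6.97 toolx [-0.032  0.002 -0.999] t 21.175 F press [  0.3   3.8 -26.3] w 0.0155
lever 0.044 radius 136.0
```

View pics/s6.png

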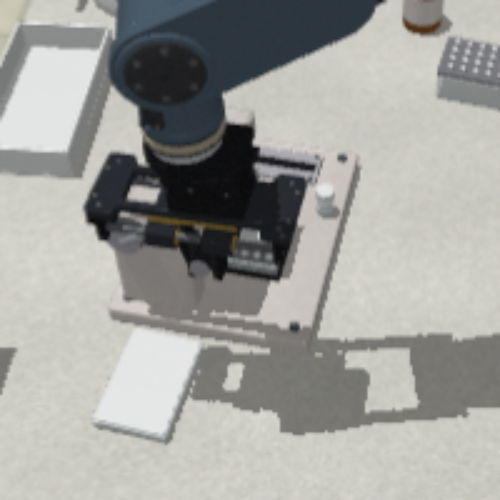

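```bash
python3 -m inch '[[0,[0,0,0],[0,0,0]],[20,[0,0,0],[0,0,0]],[40,[0,0,0],[0,0,1]],[87,[0,0,0],[0,0,0.8]],[87,[0,0,0],[0,0,0]],[87,[0,0,0],[0,0,0]],[87,[0,0,0],[0,0,0]],[87,[0,0,0],[0,0,0]]]'; python3 lev.py
```

```text
time: 22.28
position: [0.5546, 0.2093, 0.2214]
tool_rot: [0.535, 0.463, -0.523, 0.475]
ft_force: [-0.8, -0.7, 0.1]
grip_width: 0.0718
tcp world [0.5546 0.2093 0.2214] press mm [-23.2 197.6 221.4] y-angle -6.85 toolx [ 0.024 -0.002 -1.   ] t 22.275 F press [-0.7 -0.8  0.1] w 0.0718
lever -0.042 radius 135.9
```

```bash
python3 -m inch '[[87,[-5,-6,0],[0,0,-1]],[87,[-25,0,0],[0,0,0]],[87,[-45,0,0],[0,0,0]],[87,[-35,0,0],[0,0,0]],[87,[0,-45,0],[0,0,0]],[87,[0,-50,0],[0,0,0]],[87,[0,-20,0],[0,0,0]],[87,[0,0,0],[0,0,0]],[87,[0,0,0],[0,0,0]]]'; python3 - <<'E'
from rel import *
show(); Rz=R.from_euler("z",s[2]).as_matrix()
for c in ["side","top","wrist"]:
    im=imaging.camera(c)
    cv2.imwrite(f"pics/{c}7.png",cv2.cvtColor(im,cv2.COLOR_RGB2BGR))
    for t,z in [("lock_grip",.043),("lever_grip",.24),("vial",.025),("spare_plate",0)]:
        for k in imaging.tip_of(c,t)[:1]:
            w=atz(ray(c,k["pixel"]),z); print(c,t,round(k["confidence"],2),np.round(k["pixel"],1),w.round(3),(Rz.T@(w-[s[0],s[1],0])).round(3))
a=cv2.imread("pics/side7.png")[90:300,110:320];b=cv2.imread("pics/wrist7.png")
cv2.imwrite("pics/f.png",np.hstack([cv2.resize(a,(384,384)),cv2.resize(b,(410,384))]))
E
```

```text
time: 23.4
position: [0.4318, 0.224, 0.3356]
tool_rot: [0.531, 0.469, -0.528, 0.47]
ft_force: [0.7, -0.7, -0.3]
grip_width: 0.0866
tcp world [0.4318 0.224  0.3356] press mm [-146.8  197.1  335.6] y-angle -6.9 toolx [ 0.004  0.001 -1.   ] t 23.4 F press [ 0.8 -0.6 -0.3] w 0.0866
side lever_grip 0.87 [203.9 214.4] [0.546 0.189 0.24 ] [-0.029  0.177  0.24 ]
side vial 0.54 [286.8 128. ] [ 0.338 -0.431  0.025] [-0.159 -0.464  0.025]
side spare_plate 0.83 [177.6 275.8] [0.634 0.221 0.   ] [0.054 0.219 0.   ]
top lock_grip 0.47 [277.2 149.1] [ 0.563 -0.122  0.043] [ 0.026 -0.13   0.043]
top lever_grip 0.83 [181.1 145.1] [0.541 0.199 0.24 ] [-0.035  0.186  0.24 ]
top vial 0.44 [255.6 180. ] [ 0.448 -0.042  0.025] [-0.098 -0.065  0.025]
top spare_plate 0.56 [189.  137.4] [0.613 0.215 0.   ] [0.034 0.21  0.   ]
wrist lock_grip 0.58 [349.9 328.4] [ 0.568 -0.132  0.043] [ 0.032 -0.14   0.043]
wrist lever_grip 0.6 [383.3 206.7] [0.546 0.194 0.24 ] [-0.03   0.181  0.24 ]
wrist vial 0.73 [281.9 286.1] [ 0.449 -0.034  0.025] [-0.098 -0.057  0.025]
wrist spare_plate 0.67 [376.1 132.5] [0.633 0.224 0.   ] [0.052 0.222 0.   ]
```

View pics/f.png

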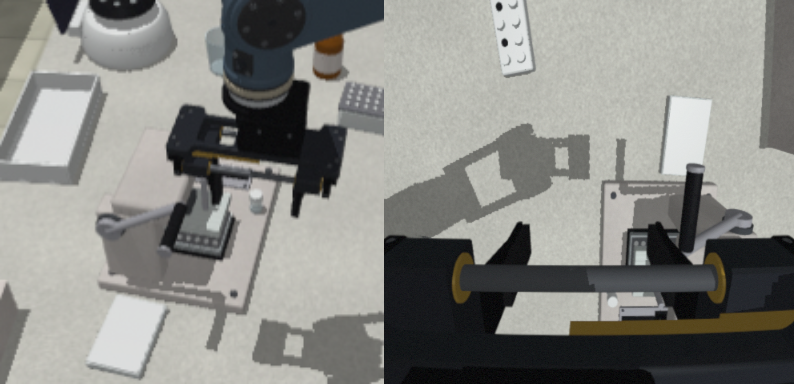

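```bash
python3 -c "
from rig import robot; print(robot.hand_in())"
```

```text
the job is handed in; nothing more can be done
None
```

The job is done and handed in at about 24 s of the 58 s allowed. The hand-in reports no verdict, so these are my own readings.

- **Lock:** I slid the grip back until it met its end stop. I then pushed with 12–15 N for over a second and about 17 N for the last 0.25 s, and backed off gently.
- **Lever:** I pulled the bar down until the force jumped at the lower stop (a brief peak of 39 N). I held it there for about 1.7 s, most of it at about 21 N, though the force sagged to about 9 N at first. I then eased it up over about 2.5 s to the top stop, with a 30 N upward load there before letting go.
- **Last checks:**
    - The lever bar is back at its rest position in all three cameras.
    - The lock grip reads about +26 to +32 mm (press x), which fits the stop I felt, near +32 mm.
    - The vial and spare plate are where they were within measuring noise.
    - The arm stands clear with no contact force.
- **Disagreements:**
    - My lever angle from the arm pose read about 1.21 rad at the lower stop instead of 1.15, most likely because the bar shifted a little in the fingers.
    - The side camera's last vial result was a false hit near the reagent bottle, which I ignored.
    - I did not measure the reagent, beaker, tip box, tube rack and wash bottle again. The arm stayed away from them, and those in view looked undisturbed.

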